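# Shut the pouring spout left open on a paint tin

### The job

One of the three paint tins on the mixing bench has been left with the grey flap of its pouring spout standing up. With the fingertips, gently push that flap all the way down until it lies flat and the spout is shut, then take the hand away. Do not shove, tip or lift the tin, and leave the two shut tins and everything else on the bench untouched.

Things in the scene. Friction and masses are not known exactly. Their poses are not given: they have to be found in the camera images.
- tin_open: The tin with the raised flap, else like the other two. Metal with a white paper band, 108 mm diameter, 125 mm tall, about 1.2 kg, loose on the bench; black lid 114 mm across, top at 135 mm; on it a white spout block, own x -60 to -4 mm, 40 mm wide, top at 150 mm; a stirrer stub at own x = +34 mm, 22 mm wide, top at 161 mm. Origin: centre of its underside, z up; flap to own -x, stub to +x.
- tin_open_flap (a joint): Angle of the raised flap, rad: 0 = shut (at a stop), starts 0.8 to 1.15, positive lifts its free end up and back towards the stub. Hinge friction 0.04 N m (1 N at the free end), no spring or catch: it stays where left. A straight-down push on the edge of a steep flap can jam: push its upper face down and outward, in an arc about the hinge.
- tin_open_hinge (a point): Mid-width point on the hinge line, at own (-8, 0, 150) mm of tin_open, level with the underside of the shut flap; axes as the tin's: the hinge line is y, the shut flap points along -x. The grey flap is 50 mm long from the hinge, 36 mm wide, 5 mm thick; shut, it lies flat on the spout block with its upper face 155 mm above the bench.
- tin_open_edge (a point): Middle of the free edge of the raised flap, on its upper face, 50 mm from the hinge; its x axis points from the free edge to the hinge, its z axis is the outward normal of the flap's upper face. Below it the spout's dark opening shows until the flap is shut.
- tin_shut1: A tin exactly like tin_open, with its flap shut (upper face at 155 mm); to be left alone. Origin: centre of its underside, z up; flap to own -x, stub to +x.
- tin_shut2: Another tin exactly like tin_open, with its flap shut; to be left alone. Origin: centre of its underside, z up; flap to own -x, stub to +x.
- tin_shut1_flap (a joint): Flap angle of tin_shut1 in rad, 0 = shut; it starts shut and must stay so.
- tin_shut2_flap (a joint): Flap angle of tin_shut2 in rad, 0 = shut; it starts shut and must stay so.
- cup: Empty white plastic mixing cup, 80 mm across the rim, 100 mm tall, standing on the bench beyond the tins; origin at the centre of its underside. Leave alone.
- jar: Small jar of additive with a white cap, 56 mm diameter, 75 mm tall, standing beyond the tins; origin at the centre of its underside. Leave alone.
- spatula: Mixing spatula about 200 mm long, lying flat on the bench beyond the tins, roughly crosswise; its own x runs from handle to blade. Leave alone.

How it is judged:
By the outcome, as a careful person would: the job done as asked, in the order asked, and still so for the second after the job is handed in, with the robot touching nothing.
It also fails if it takes over 32 s, if anything falls off the work surface, if the arm or the gripper's body presses on something with over 40 N, if the wrist force passes 120 N, or if a joint passes its speed limit or range.

### The arm

A 7-joint arm with a two-finger parallel gripper is mounted at the origin on the work surface. World frame = base frame: x ahead of the robot, y to its left, z up, the work surface at z = 0. Lengths are in m, angles in rad, forces in N, time in s.
With the tool pointing down it reaches from about 0.4 to 0.85 m from the base axis. Payload 10.4 kg.
Tool frame: the origin (TCP) lies on the mounting face of the last link; the fingertips stand 173 mm ahead of it and the grasp point (between the pads) lies 155 mm ahead of it (manip.tip_extent is the distance from the TCP to the fingertips, in m); z points along the fingers, y is the line along which they close (so a half turn about z gives the same grasp; the last joint's range is limited). The gripper opens to 85 mm and grips with 20 to 120 N. Pads are 22 mm wide; open, the fingers measure 114 mm over their backs; the gripper's body (76 mm by 85 mm) begins 54 mm behind the grasp point. The pads swing forward as they close: fully open they stand 13 mm farther back than shut.
Start: joints at [-1.168, 0.332, -0.065, 1.46, 0.022, 1.35, -0.088], TCP at [0.258, 0.569, 0.405] pointing down, gripper open.
Joint ranges: [-2.6, 2.6], [-0.5, 2.12], [-1.47, 1.34], [0.16, 2.42], [-1.27, 4.41], [0.06, 2.06], [-2.6, 2.6]. Speed limits (rad/s): [2.22, 2.22, 2.79, 2.79, 3.14, 3.14, 3.14].

### API

Orientations are given as a unit quaternion [x, y, z, w].
In Python, from workcell import manip gives the robot as it stands.
- The arm moves only by the tool move_arm, never from a script. Its argument "plan" is one flat list of numbers, 7 for each row, row after row: the turn, a rotation vector about the tool's x, y, z in rad, then the shift along the tool's x, y, z in m, then the finger opening in m, from 0 to 0.0854. In form: [ax, ay, az, dx, dy, dz, gripper, ax, ay, az, dx, dy, dz, gripper, ...]. A call has 1 to 12 rows; each row is the pose to reach, as a shift and turn from the pose commanded when the call began, along the tool's axes at that moment; what a row does not reach only later rows make up. A row lasts 1/8 s, in which the tool goes at most 62.5 mm and 10.7 degrees, less where a joint would pass 70% of its speed; a pose out of reach is approached as far as the arm can. A call with a gripper value outside its range is refused whole. The fingers move at their own pace and stop on an object; "squeeze" is the grip in N (left out, the last holds). Time passes only in rows, so rows that repeat a pose let the fingers close. It gives the time, the measured TCP pose, the force, the opening and the grip force at its end, in the units of the state.
- manip.get_obs(): the state, without advancing time (a new reading comes with each control period).
- manip.camera(name): name is "scene" or "top" or "wrist"; returns a dict with "color" (400x640x3 uint8, red, green, blue), "fx", "fy", "cx", "cy" (pixels), "cam_to_world" (4x4, takes a point from camera to world coordinates); the wrist camera has in their place "mount" (4x4, takes a point from camera to tool coordinates, whose origin is the TCP and whose axes are the flange's). Camera axes: x right, y down, z forward; pixel columns grow to the right and rows downward; lengths in m; the calibration is good to about 2 mm. The wrist camera is an equidistant fisheye: a pixel r from the principal point sees the ray r / f radians off the axis. A picture is of the moment at which its call begins: read the wrist's pose just before it. There is no depth.
- manip.hand_in(): hands the job in; it is judged then, once.
Trained networks look in a picture, given as the dict that the camera call returned (one of the last four; its "shot" number tells which), for a name from the list of things; names that differ only in an ending like _2 or _b are one class to them, and where a whole thing is asked for, a point or a joint stands for the part that bears it (a point fixed in the world has none). Each returns a list of dicts, best first, with "conf" (0 to 1); they miss things now and then, are a little off and sometimes report something else, mostly with a low value. They report only what shows in the picture. A call takes as long as a camera call.
- manip.look_for(picture, label): "position" ([x, y, z] in m, in the coordinates of the camera as it stood for that picture, good to about 4 mm: the middle of the surface that is visible of it).
- manip.silhouettes(picture, label): "pixels" (400x640 bool, what is visible of it).
- manip.tip_of(picture, label): "position" ([x, y, z] in m, in the coordinates of the camera as it stood for that picture, good to about 4 mm: a listed point, or the origin of a listed thing).
The state is a dict: "clock": time; "joint_pos": joint angles; "joint_velocities": joint speeds; "tau": joint torques, N m; "position": TCP position; "ee_rot": TCP orientation; "ft_force": force on the tool from outside, world axes, zero at the start; "torque": the same for the moment, N m; "grip_width": opening from 0.0 (shut) to 1.0 (fully open); "grasp_force": force on a finger pad.
Only numpy, scipy, OpenCV 4.12 (cv2) and the standard library are available. Lean on these libraries where they do the work, as an engineer would, in place of code of your own. Each camera call takes 0.05 s, during which the arm holds its last target. There are 200 camera calls.

## Working session

There is one attempt and no reset: what is moved stays moved. The work goes in short steps, Python scripts to look and compute and a tool call to move; the robot and the scene stay as the last step left them, time stands still between calls to the robot, and variables do not carry over. Pictures are saved under pics/ and viewed, at most 10 in all, crops included, and the job is handed in when it is done.

Besides the shell and the picture viewer there is one more tool, called after ">>>" by a JSON object that holds its "method" and its "body", one argument or row to a line. move_arm: Moves the arm, as the interface text tells. Its arguments: {"type":"object","properties":{"plan":{"type":"array","items":{"type":"number"}},"squeeze":{"type":"number"}},"required":["plan"]}

```bash
mkdir -p pics
cat > h.py <<'E'
import numpy as np, cv2
from workcell import manip
from scipy.spatial.transform import Rotation as R
def shot(name):
    o=manip.get_obs(); p=manip.camera(name)
    if name=="wrist":
        T=np.eye(4);T[:3,:3]=R.from_quat(o["ee_rot"]).as_matrix();T[:3,3]=o["position"];T=T@np.array(p["mount"])
    else: T=np.array(p["cam_to_world"])
    return p,T
def w(T,x): return (T@np.r_[x,1])[:3]
E
python3 - <<'E'
from h import *
np.set_printoptions(precision=3,suppress=True)
o=manip.get_obs();print({k:o[k] for k in("clock","position","ee_rot","ft_force")}, manip.tip_extent)
im=[]
for n in("scene","top"):
    p,T=shot(n); cv2.imwrite(f"pics/{n}0.png",p["color"][:,:,::-1])
    for l in("tin_open","tin_open_hinge","tin_open_edge","tin_open_flap","tin_shut1","tin_shut2","cup","jar","spatula"):
        f=manip.tip_of if l!="tin_open_flap" else manip.look_for
        print(n,l,[(w(T,d["position"]),round(d["conf"],2)) for d in f(p,l)][:4])
E
```

```text
{'clock': 0.0, 'position': array([0.258, 0.569, 0.404]), 'ee_rot': array([ 0.211,  0.977, -0.001, -0.   ]), 'ft_force': array([ 0.42 ,  0.005, -0.763])} 0.1734
scene tin_open [(array([ 0.565, -0.196,  0.002]), 0.95)]
scene tin_open_hinge [(array([ 0.558, -0.19 ,  0.151]), 0.78)]
scene tin_open_edge [(array([ 0.535, -0.171,  0.194]), 0.77)]
scene tin_open_flap [(array([ 0.551, -0.188,  0.171]), 0.58)]
scene tin_shut1 [(array([0.511, 0.009, 0.004]), 0.87), (array([0.5  , 0.177, 0.003]), 0.63)]
scene tin_shut2 [(array([0.511, 0.009, 0.004]), 0.87), (array([0.5  , 0.177, 0.003]), 0.63)]
scene cup [(array([0.751, 0.171, 0.002]), 0.97)]
scene jar [(array([0.513, 0.008, 0.002]), 0.4)]
scene spatula [(array([ 0.763, -0.057, -0.003]), 0.75)]
top tin_open [(array([ 0.561, -0.197, -0.004]), 0.93), (array([0.504, 0.182, 0.   ]), 0.17)]
top tin_open_hinge [(array([ 0.562, -0.194,  0.148]), 0.81)]
top tin_open_edge [(array([ 0.541, -0.172,  0.194]), 0.58), (array([ 0.746, -0.178, -0.004]), 0.44)]
top tin_open_flap [(array([ 0.547, -0.181,  0.173]), 0.62)]
top tin_shut1 [(array([ 0.511,  0.012, -0.002]), 0.58), (array([ 0.505,  0.183, -0.002]), 0.55)]
top tin_shut2 [(array([ 0.511,  0.012, -0.002]), 0.58), (array([ 0.505,  0.183, -0.002]), 0.55)]
top cup [(array([ 0.747,  0.174, -0.003]), 0.74), (array([ 0.539, -0.171,  0.193]), 0.23)]
top jar [(array([ 0.747, -0.178, -0.004]), 0.66)]
top spatula [(array([ 0.764, -0.05 ,  0.004]), 0.94)]
```

```bash
python3 -c "
import cv2,numpy as np
cv2.imwrite('pics/both.png',np.vstack([cv2.imread('pics/scene0.png')[60:360],cv2.imread('pics/top0.png')[60:360]]))"
```

```text
(no output)
```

View pics/both.png

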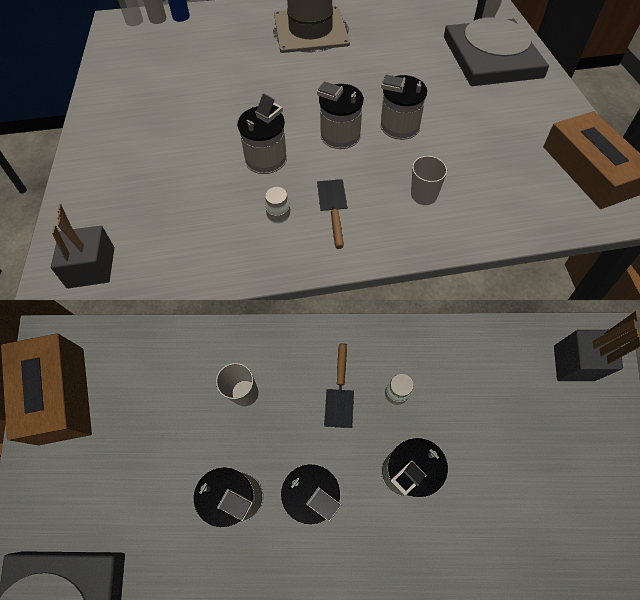

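The open tin is at the lower right of the top view, at about (417,467): black lid, dark spout opening at (406,482), flap raised and stub at (433,453). The scene view agrees, with the flap at (266,103). The flap points about 135° in world yaw and stands at about 0.88 rad. Next I'll hover above the tin with the fingers shut.

>>> {"method": "move_arm", "body": {
  "plan": [0.05, 0, 0, 0, 0, 0, 0, 0, 0, 0.1, -0.04, -0.038, -0.003, 0, 0, 0, 0.2, -0.08, -0.076, -0.006, 0, 0, 0, 0.3, -0.12, -0.114, -0.01, 0, 0, 0, 0.36, -0.16, -0.153, -0.016, 0, 0, 0, 0.36, -0.2, -0.191, -0.016, 0, 0, 0, 0.36, -0.24, -0.229, -0.016, 0, 0, 0, 0.36, -0.28, -0.267, -0.016, 0, 0, 0, 0.36, -0.32, -0.306, -0.016, 0, 0, 0, 0.36, -0.36, -0.344, -0.016, 0, 0, 0, 0.36, -0.4, -0.382, -0.016, 0, 0, 0, 0.36, -0.44, -0.42, -0.016, 0]
}}

```text
clock: 2.5
position: [0.4857, 0.0032, 0.4211]
ee_rot: [0.383, 0.924, 0.0, 0.0]
ft_force: [0.7, 0.2, -0.6]
grip_width: 0.003
grasp_force: 0.0
```

```bash
cat >> h.py <<'E'
np.set_printoptions(precision=4,suppress=True)
def rel(P):  # world TCP target -> shift in tool axes
    o=manip.get_obs(); M=R.from_quat(o["ee_rot"]).as_matrix(); return M.T@(np.array(P)-o["position"])
E
python3 -c "
from h import *
o=manip.get_obs();M=R.from_quat(o['ee_rot']).as_matrix()
print(o['clock'],o['position'],M,rel([.5665,-.2005,.42]))"
```

```text
2.5 [0.4857 0.0032 0.4211] [[-0.7069  0.7073  0.001 ]
 [ 0.7073  0.7069  0.0006]
 [-0.0003  0.0011 -1.    ]] [-0.2012 -0.0868  0.001 ]
```

>>> {"method": "move_arm", "body": {
  "plan": [0, 0, 0, -0.05, -0.022, 0, 0, 0, 0, 0, -0.1, -0.044, 0, 0, 0, 0, 0, -0.15, -0.065, 0, 0, 0, 0, 0, -0.185, -0.08, 0, 0, 0, 0, 0, -0.2, -0.087, 0, 0, 0, 0, 0, -0.2, -0.087, 0, 0, 0, 0, 0, -0.2, -0.087, 0, 0]
}}

```text
clock: 3.38
position: [0.5653, -0.1965, 0.4207]
ee_rot: [0.382, 0.924, 0.0, -0.0]
ft_force: [-0.3, 0.3, 0.1]
grip_width: 0.0
grasp_force: 0.0
```

Run:
```python
from h import *
o=manip.get_obs();print(o["position"],o["ft_force"])
p,T=shot("wrist"); cv2.imwrite("pics/w1.png",p["color"][:,:,::-1])
M=R.from_quat(o["ee_rot"]).as_matrix()
def rep(p,T,n):
  for l in("tin_open","tin_open_hinge","tin_open_edge"):
    for d in manip.tip_of(p,l)[:2]:
        x=w(T,d["position"]); print(n,l,x,M.T@(x-o["position"]),round(d["conf"],2))
rep(p,T,"wrist")
for n in("top","scene","wrist"): rep(*shot(n),n)
```

```text
[ 0.5653 -0.1965  0.4207] [-0.25    0.2952  0.073 ]
wrist tin_open_hinge [ 0.5555 -0.1894  0.1461] [ 0.0118 -0.0021  0.2745] 0.62
wrist tin_open_edge [ 0.5448 -0.1715  0.1963] [0.032  0.0031 0.2244] 0.88
top tin_open [ 0.5617 -0.1924 -0.0036] [0.0051 0.0001 0.4242] 0.82
top tin_open_hinge [ 0.5631 -0.1907  0.1482] [0.0054 0.0024 0.2724] 0.77
top tin_open_edge [ 0.5394 -0.1711  0.1952] [ 0.0361 -0.0004  0.2255] 0.58
scene tin_open [ 0.7474 -0.1832 -0.0019] [-0.1199  0.1378  0.4226] 0.69
scene tin_open [ 0.5646 -0.1985 -0.0008] [-0.0013 -0.0022  0.4214] 0.6
scene tin_open_hinge [ 0.5535 -0.1902  0.1499] [ 0.0125 -0.0041  0.2707] 0.56
scene tin_open_edge [ 0.5376 -0.1748  0.193 ] [ 0.0348 -0.0044  0.2277] 0.62
wrist tin_open_hinge [ 0.5597 -0.191   0.1499] [ 0.0076 -0.0002  0.2708] 0.78
wrist tin_open_edge [ 0.5443 -0.1731  0.1939] [0.0312 0.0016 0.2268] 0.7
```

View pics/w1.png

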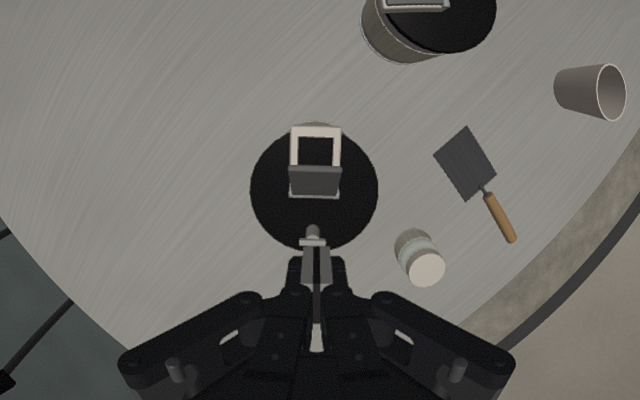

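The wrist view shows the raised flap at (315,180), the white spout frame at (315,145) and the stub at (312,230). All three line up with the tool x axis, so yaw and lateral alignment are good. The hinge is about 9 mm ahead of the fingers. I'll descend behind the flap and start the arc.

>>> {"method": "move_arm", "body": {
  "plan": [0, 0, 0, 0, 0, 0.03, 0, 0, 0, 0, 0, 0, 0.06, 0, 0, 0, 0, 0.005, 0, 0.062, 0, 0, 0, 0, 0.01, 0, 0.063, 0, 0, 0, 0, 0.015, 0, 0.064, 0, 0, 0, 0, 0.019, 0, 0.0655, 0, 0, 0, 0, 0.024, 0, 0.069, 0, 0, 0, 0, 0.0295, 0, 0.072, 0, 0, 0, 0, 0.033, 0, 0.075, 0, 0, 0, 0, 0.033, 0, 0.075, 0]
}}

```text
clock: 5.42
position: [0.5416, -0.1744, 0.3453]
ee_rot: [0.383, 0.924, 0.0, -0.0]
ft_force: [-1.3, 0.3, -0.1]
grip_width: 0.001
grasp_force: 0.0
```

Run:
```python
from h import *
o=manip.get_obs();print(o["position"],o["ft_force"],rel([.5653,-.1965,.4207]))
p,T=shot("wrist"); a=p["color"][:,:,::-1]
q,U=shot("scene"); b=q["color"][:,:,::-1]
cv2.imwrite("pics/w2.png",np.hstack([a[90:290,200:440],cv2.resize(b[140:240,210:330],None,fx=2,fy=2,interpolation=2)]))
for n,p,T in(("w",p,T),("s",q,U)):
  for l in("tin_open_edge","tin_open"):
    print(n,l,[(w(T,d["position"]),round(d["conf"],2)) for d in manip.tip_of(p,l)[:2]])
```

```text
[ 0.5416 -0.1744  0.3453] [-1.2746  0.2883 -0.0796] [-0.0323  0.0011 -0.0754]
w tin_open_edge [(array([ 0.5298, -0.1579,  0.1783]), 0.81), (array([ 0.7477,  0.1719, -0.0005]), 0.16)]
w tin_open []
s tin_open_edge [(array([ 0.5259, -0.1596,  0.1767]), 0.71)]
s tin_open [(array([ 0.5674, -0.1966, -0.0009]), 0.6), (array([ 0.5243, -0.1648,  0.1775]), 0.29)]
```

View pics/w2.png

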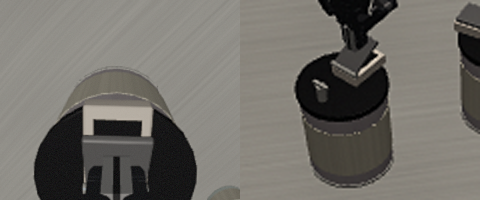

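Halfway: the flap is down to about 0.45 rad with the fingers centred on it, and the tin hasn't moved. I'll carry on.

>>> {"method": "move_arm", "body": {
  "plan": [0, 0, 0, 0.002, 0, 0.0025, 0, 0, 0, 0, 0.0035, 0, 0.005, 0, 0, 0, 0, 0.0055, 0, 0.008, 0, 0, 0, 0, 0.007, 0, 0.011, 0, 0, 0, 0, 0.008, 0, 0.013, 0, 0, 0, 0, 0.008, 0, 0.015, 0, 0, 0, 0, 0.008, 0, 0.0165, 0, 0, 0, 0, 0.008, 0, 0.0165, 0]
}}

```text
clock: 6.72
position: [0.5362, -0.169, 0.329]
ee_rot: [0.383, 0.924, -0.0, -0.0]
ft_force: [0.5, 0.3, 0.5]
grip_width: -0.0
grasp_force: 0.0
```

>>> {"method": "move_arm", "body": {
  "plan": [0, 0, 0, 0, 0, 0.0005, 0, 0, 0, 0, 0, 0, 0.001, 0, 0, 0, 0, 0, 0, 0.001, 0]
}}

```text
clock: 7.1
position: [0.5362, -0.169, 0.3285]
ee_rot: [0.383, 0.924, 0.0, 0.0]
ft_force: [-1.9, 0.5, 3.9]
grip_width: -0.001
grasp_force: 2.4
```

>>> {"method": "move_arm", "body": {
  "plan": [0, 0, 0, 0, 0, 0.0005, 0, 0, 0, 0, 0, 0, 0.001, 0, 0, 0, 0, 0, 0, 0.001, 0]
}}

```text
clock: 7.48
position: [0.5362, -0.1691, 0.3282]
ee_rot: [0.383, 0.924, 0.0, 0.0]
ft_force: [-5.2, 2.9, 13.0]
grip_width: -0.0
grasp_force: 6.7
```

The force rises to 13 N with hardly any movement, so the flap is on its stop. I'll lift straight up and then clear.

>>> {"method": "move_arm", "body": {
  "plan": [0, 0, 0, 0, 0, -0.002, 0, 0, 0, 0, 0, 0, -0.01, 0, 0, 0, 0, 0, 0, -0.03, 0, 0, 0, 0, 0, 0, -0.07, 0, 0, 0, 0, 0, 0, -0.11, 0, 0, 0, 0, -0.03, 0, -0.13, 0, 0, 0, 0, -0.06, 0, -0.13, 0, 0, 0, 0, -0.06, 0, -0.13, 0]
}}

```text
clock: 8.48
position: [0.5792, -0.2126, 0.4569]
ee_rot: [0.384, 0.923, -0.001, -0.0]
ft_force: [-0.4, 1.1, 0.7]
grip_width: -0.003
grasp_force: 0.0
```

Run:
```python
from h import *
o=manip.get_obs();print(o["position"],o["ft_force"])
p,T=shot("wrist"); a=p["color"][:,:,::-1]
q,U=shot("scene"); b=q["color"][:,:,::-1]
cv2.imwrite("pics/w3.png",np.hstack([cv2.resize(a[80:230,220:420],None,fx=2,fy=2,interpolation=2),cv2.resize(b[130:230,210:330],None,fx=3,fy=3,interpolation=2)]))
for n,p,T in(("w",p,T),("s",q,U)):
  for l in("tin_open_edge","tin_open_hinge","tin_open"):
    print(n,l,[(w(T,d["position"]),round(d["conf"],2)) for d in manip.tip_of(p,l)[:3]])
```

```text
[ 0.5792 -0.2126  0.4569] [-0.4248  1.0517  0.7346]
w tin_open_edge [(array([ 0.5279, -0.1537,  0.1579]), 0.65), (array([ 0.7469, -0.1837,  0.0004]), 0.57)]
w tin_open_hinge [(array([ 0.5577, -0.1867,  0.1462]), 0.68)]
w tin_open []
s tin_open_edge [(array([ 0.519 , -0.1554,  0.158 ]), 0.72)]
s tin_open_hinge [(array([ 0.5559, -0.1944,  0.1508]), 0.67), (array([0.5035, 0.1769, 0.0022]), 0.65), (array([ 0.7458, -0.185 , -0.0001]), 0.16)]
s tin_open [(array([ 0.5661, -0.1972,  0.0005]), 0.85)]
```

View pics/w3.png

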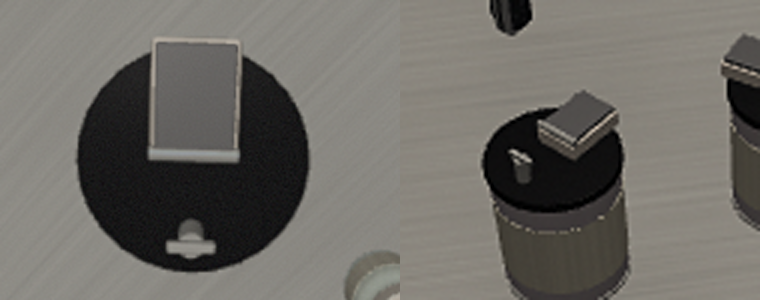

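The flap lies flat on the spout block, with no dark opening showing. The tin is where it was and the hand is clear.

```bash
python3 -c "
from workcell import manip
print(manip.hand_in())"
```

```text
the job is handed in; nothing more can be done
None
```

The raised flap is pushed flat and the spout is shut; the tin showed no movement in the camera checks, nothing else was touched, the hand is clear, and the job was handed in at about 8.6 s.

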